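# Hold the strainer over the pot

### The job

I am about to strain the stock: take the lid off the pot on the induction hob and lay it flat, right way up, in the baking tray, then lift the round strainer off the mixing bowl and hold it over the open pot, level and centred, its bottom one to four centimetres above the rim and not touching the pot. Finish while still holding it there, so that I can pour; do not set it down or let it go. Leave the pot and the bowl where they stand and do not knock over or push away the bottles and other things about.

Things in the scene. Friction and masses are not known exactly. Their poses are not given: they have to be found in the camera images.
- hob: countertop induction hob, steel case with a black glass top, 340 (its x, front at -x) x 270 (its y) x 62 mm high, fixed; origin: centre of its underside, on the counter. The pot stands on the glass.
- pot: steel sauce pot standing on the hob: 160 mm across, 110 mm high, wall 3 mm, loop handles at its +y and -y sides reaching 110 mm from its axis, 88 mm up; loose, about 0.95 kg; origin: centre of its underside, z up
- pot_mouth (a point): centre of the pot's mouth, level with its rim (110 mm above its underside); inner radius 77 mm; axes as the pot's
- lid: the pot's steel lid, a disc 168 mm across, 0.2 to 0.45 kg, at first on the pot; loose; origin: centre of its underside. A locating step 144 mm across and 6 mm high under the disc sits inside the pot's rim. z points up through its handle
- lid_grip (a point): centre of the bar of the lid's bridge handle: the bar runs along this point's x axis, 92 mm long, 14 mm wide (y), 9 mm high, feet at its two ends (80 mm clear between them), 31 mm free below it; 52.5 mm above the lid's underside (the underside of the step)
- tray_floor (a point): centre of the inner floor (3 mm above the counter) of a shallow aluminium baking tray, 325 (its x) x 235 (its y) mm, rim 24 mm high; fixed. The lid goes here
- bowl: steel mixing bowl, 170 mm across the rim, 85 mm high, loose, 0.55 kg, standing on the counter; the strainer rests across its rim; origin: centre of its underside
- strainer: round mesh strainer, all steel: mesh bowl 141 mm across and 64 mm deep, a flat straight handle on one side (pointing along -x of this body, 168 mm long from 67 to 235 mm from the bowl's axis, 18 mm wide, 12 mm high, its mid-height 63 mm above the strainer's bottom) and a small wire rest on the other side reaching 107 mm; z up; 0.16 to 0.3 kg, balance point about 47 mm from the bowl's axis towards the handle; origin: bottom of the mesh bowl
- strainer_grip (a point): a good place to hold the strainer: on the middle line of its handle, 115 mm from the bowl's axis (just outside the mixing bowl's rim), at the handle's mid-height, 63 mm above the strainer's bottom; the handle runs along this point's x axis (its free end at -x), pinch it across y
- strainer_bottom (a point): lowest point of the strainer, the middle of the mesh bowl's underside; axes as the strainer's, z up
- tumbler: tall drinking glass, 72 mm across, 140 mm tall; loose, leave it standing; origin: centre of its underside
- squeeze_bottle: white squeeze bottle, 60 mm across, 190 mm tall; loose, leave it standing; origin: centre of its underside
- pepper_mill: dark wooden pepper mill, 58 mm across, 172 mm tall; loose, leave it standing; origin: centre of its underside
- oil_bottle: green glass oil bottle with pourer, 62 mm across, 200 mm tall; loose, leave it standing; origin: centre of its underside
- copper_pan: small open copper saucepan, 120 mm across, 70 mm tall, with a straight handle along its x axis reaching 208 mm from its centre; loose, leave it standing; origin: centre of its underside
- timer: white kitchen timer, 60 x 85 x 42 mm; loose, leave it standing; origin: centre of its underside
Things that resemble listed ones, but are neither listed nor needed, are in the scene too. Leave any pink look-alike of the lid alone.

How it is judged (in metres and radians):
On the way:
1. the lid lies flat and right way up in the baking tray, let go (z of lid_grip in the frame of tray_floor between 0.045 and 0.06 m and x of lid_grip in the frame of tray_floor between -0.1 and 0.1 m and y of lid_grip in the frame of tray_floor between -0.06 and 0.06 m and angle between lid_grip's own z axis and vertical below 0.08 rad and linear speed of lid below 0.02 m/s and contact force between the fingers and lid below 0.2 N), for 0.2 s.
At the end, for the whole second after the job is handed in: The strainer is held in the fingers only, still and level (within 8 degrees), its bottom within 22 mm of the pot's axis and 5 to 45 mm above the rim, not touching the pot; the lid lies flat and right way up in the tray, released (all of step 1 and horizontal distance between strainer_bottom and pot_mouth below 0.022 m and z of strainer_bottom in the frame of pot_mouth between 0.005 and 0.045 m and angle between strainer_bottom's own z axis and vertical below 0.14 rad and linear speed of strainer below 0.02 m/s and angular speed of strainer below 0.15 rad/s and contact force between strainer and pot below 0.1 N and contact force between strainer and hob below 0.1 N and contact force between the fingers and strainer above 2 N); the arm keeps its last pose, push and grip.
It fails at once if a bottle, the pepper mill or the glass is pushed away (more than 4 cm) or knocked over (distance of any of tumbler, squeeze_bottle, pepper_mill, oil_bottle from where it was at the start of the episode above 0.04 m or angle between any of tumbler, squeeze_bottle, pepper_mill, oil_bottle's own z axis and vertical above 0.4 rad).
It fails at once if another thing standing about is pushed away (more than 4 cm) or knocked over (distance of any of copper_pan, timer from where it was at the start of the episode above 0.04 m or angle between any of copper_pan, timer's own z axis and vertical above 0.4 rad).
It fails at once if the mixing bowl is pushed away (more than 4 cm) or knocked over (distance of bowl from where it was at the start of the episode above 0.04 m or angle between bowl's own z axis and vertical above 0.4 rad).
It fails at once if the pot is pushed away (more than 4 cm) or knocked over (distance of pot from where it was at the start of the episode above 0.04 m or angle between pot's own z axis and vertical above 0.4 rad).
It also fails if it takes over 64 s, if anything falls off the work surface, if the arm or the gripper's body presses on something with over 40 N, if the wrist force passes 120 N, or if a joint passes its speed limit or range.

### The arm

A 7-joint arm with a two-finger parallel gripper is mounted at the origin on the work surface. World frame = base frame: x ahead of the robot, y to its left, z up, the work surface at z = 0. Lengths are in mm, angles in rad, forces in N, time in s.
With the tool pointing down it reaches from about 350 to 900 mm from the base axis. Payload 8.1 kg.
Tool frame: the origin (TCP) lies on the centre line of the jaws, within the pads' length; the fingertips stand manip.tip_reach ahead of it and the grasp point (between the pads) lies 6 mm ahead of it (manip.tip_reach is the distance from the TCP to the fingertips, in mm); y points along the fingers, z is the direction in which the jaws open and shut, and the axes are right-handed (so a half turn about y gives the same grasp; the last joint's range is limited). The gripper opens to 85 mm and grips with 20 to 120 N. Pads are 22 mm wide; open, the fingers measure 114 mm over their backs; the gripper's body (76 mm by 85 mm) begins 54 mm behind the grasp point. The pads swing forward as they close: fully open they stand 13 mm farther back than shut.
Start: joints at [1.038, 0.434, 0.025, 1.573, -0.012, 1.134, -0.075], TCP at [260.409, -568.179, 256.323] pointing down, gripper open.
Joint ranges: [-2.62, 2.62], [-0.44, 2.09], [-1.27, 1.32], [0.08, 2.57], [-1.32, 4.46], [0.12, 2], [-2.74, 2.74]. Speed limits (rad/s): [2.22, 2.22, 3.01, 3.01, 3.14, 3.14, 3.14].

### API

Orientations are given as a 3x3 rotation matrix whose columns are the frame's x, y, z axes.
In Python, from bench import sense, optics, workorder, manip gives the robot as it stands.
- The arm moves only by the tool step_arm, never from a script. Its argument "motion" is a list that holds one entry, the list of rows, each a list of 6 numbers: the shift along the tool's x, y, z scaled (see below), then the turn, a rotation vector about the tool's x, y, z scaled (see below). A call has 1 to 20 rows; each row shifts and turns the commanded pose from where the row before left it, along the tool's axes as they then stand; what a row does not reach is not made up. The controller multiplies each number of a shift by 1000 mm and each number of a turn by 180 degrees. A row lasts 1/8 s, in which the tool goes at most 62.5 mm and 10.7 degrees, less where a joint would pass 70% of its speed; a pose out of reach is approached as far as the arm can. A call with a number of a shift or a turn outside -1 to 1 is refused whole. A call with a gripper value outside its range is refused whole. "hand" is the closure in counts, from 0 (fully open) to 255 (shut), set as the call begins (left out, the last holds). The fingers move at their own pace and stop on an object; the grip force is fixed at half the most. Time passes only in rows, so rows that do not move let the fingers close. It gives the time, the measured TCP pose, the force and the opening at its end, in the units of the state.
- sense(): the state, without advancing time (a new reading comes with each control period).
- optics.capture(name): name is "scene" or "side" or "wrist"; returns the picture (384x512x3 uint8, red, green, blue); there is no depth.
- optics.camera_info(name): a dict with "fx", "fy", "cx", "cy" (pixels), "pose" (4x4, takes a point from camera to world coordinates). Camera axes: x right, y down, z forward; pixel columns grow to the right and rows downward; lengths in mm; the calibration is good to about 2 mm. A picture is of the moment at which its call begins: read the wrist's pose just before it. camera_info takes no time and is no camera call; for the wrist camera it gives the pose at the moment of the call.
- workorder.hand_in(): hands the job in, once; it reports no verdict.
The state is a dict: "clock": time; "joint_positions": joint angles; "qd": joint speeds; "tau": joint torques, N m; "tcp_pos": TCP position; "ee_rot": TCP orientation; "wrist_force": force on the tool from outside, world axes, zero at the start; "torque": the same for the moment, N m; "opening": finger opening in mm.
Only numpy, scipy, OpenCV 4.12 (cv2) and the standard library are available. Lean on these libraries where they do the work, as an engineer would, in place of code of your own. Each camera call takes 0.05 s, during which the arm holds its last target.

## Working session

There is one attempt and no reset: what is moved stays moved. The work goes in short steps, Python scripts to look and compute and a tool call to move; the robot and the scene stay as the last step left them, time stands still between calls to the robot, and variables do not carry over. Pictures are saved under pics/ and viewed, and the job is handed in when it is done.

Besides the shell and the picture viewer there is one more tool, called after "Call:" as a command line: name --argument value ..., lists and objects as JSON in quotes. step_arm: Moves the arm, as the interface text tells. Shifts and turns lie within -1 to 1; 1 stands for 1000 mm of shift or 180 degrees of turn. Its arguments: {"type":"object","properties":{"motion":{"type":"array"},"hand":{"type":"number"}},"required":["motion"]}

```bash
ls; mkdir -p pics
python3 - <<'E'
from bench import sense, optics, workorder, manip
import cv2, numpy as np
np.set_printoptions(precision=4,suppress=True)
s=sense(); print(s)
print(manip.tip_reach, [a for a in dir(manip) if a[0]!='_'])
for n in ("scene","side","wrist"):
    i=optics.camera_info(n); print(n,i)
    im=optics.capture(n); cv2.imwrite(f"pics/{n}0.png",im[:,:,::-1])
E
```

```text
pics
{'clock': 0.0, 'joint_positions': array([ 1.0384,  0.4352,  0.025 ,  1.5741, -0.0116,  1.134 , -0.0751]), 'qd': array([-0.001 , -0.0013,  0.0006,  0.0013,  0.0003, -0.001 ,  0.0015]), 'tau': array([ -0.0003, -67.0472,   1.0249, -31.6215,   0.0156,   0.0123,
         0.    ]), 'tcp_pos': array([ 260.1919, -567.7433,  255.516 ]), 'ee_rot': array([[-0.9091, -0.0008,  0.4166],
       [-0.4166,  0.0014, -0.9091],
       [ 0.0001, -1.    , -0.0016]]), 'wrist_force': array([-0.0815, -0.2433,  1.2019]), 'torque': array([0.0151, 0.0278, 0.021 ]), 'opening': 85.24500001291474}
25.0 ['IKError', 'tip_reach']
scene {'fx': 433.0350596256622, 'fy': 433.0350596256622, 'cx': 249.16309528007307, 'cy': 187.17664773577542, 'pose': array([[  -0.4033,    0.6457,   -0.6485, 1284.2623],
       [   0.9151,    0.2847,   -0.2856,  339.218 ],
       [   0.0002,   -0.7086,   -0.7056, 1036.1959],
       [   0.    ,    0.    ,    0.    ,    1.    ]])}
side {'fx': 418.2188128955581, 'fy': 418.2188128955581, 'cx': 249.42233273598987, 'cy': 187.16376783804614, 'pose': array([[  -0.7828,   -0.4411,    0.439 ,  -71.6084],
       [  -0.6223,    0.5589,   -0.548 ,  661.0304],
       [  -0.0037,   -0.7022,   -0.712 , 1033.9802],
       [   0.    ,    0.    ,    0.    ,    1.    ]])}
wrist {'fx': 278.9729682980053, 'fy': 278.9729682980053, 'cx': 256.36906291499673, 'cy': 185.04187798345552, 'pose': array([[   0.4167,   -0.8643,   -0.2818,  331.7887],
       [  -0.9091,   -0.3966,   -0.1278, -535.0257],
       [  -0.0013,    0.3094,   -0.9509,  372.3757],
       [   0.    ,    0.    ,    0.    ,    1.    ]])}
```

View pics/scene0.png

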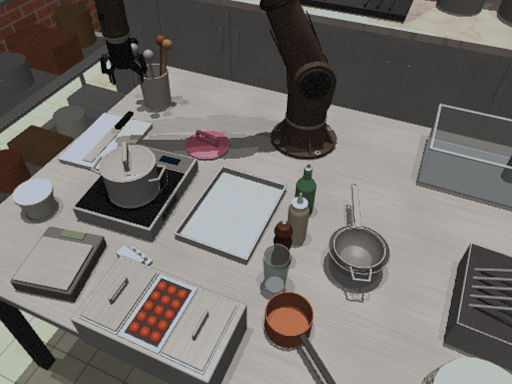

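View pics/side0.png

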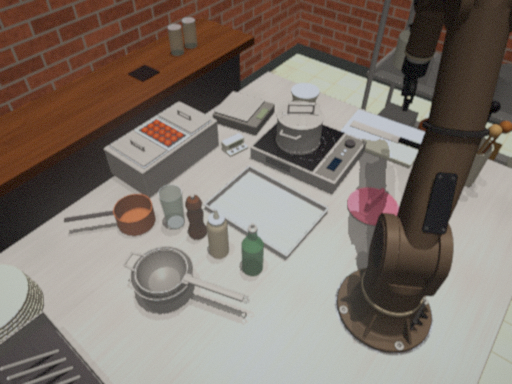

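View pics/wrist0.png

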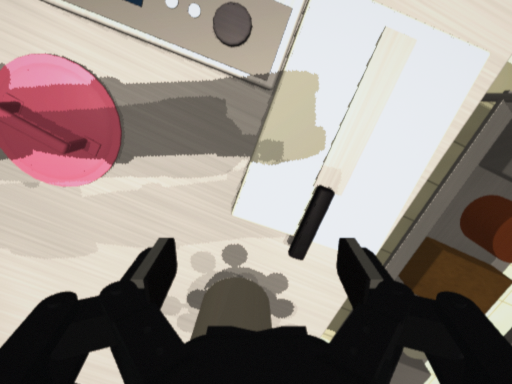

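The scene view shows the pot with its lid at about (131,177), the tray at (234,212), the strainer on the bowl at (358,250) with its handle towards (354,190), and the bottles between them. The side view shows the pot at (299,130) and the strainer at (163,275), handle towards (245,297). I'll zoom in next.

Run:
```python
import cv2
def crop(n,x0,y0,x1,y1,k,o):
    im=cv2.imread(f"pics/{n}0.png")[y0:y1,x0:x1]
    im=cv2.convertScaleAbs(cv2.resize(im,None,fx=k,fy=k,interpolation=cv2.INTER_CUBIC),alpha=1.3)
    for x in range((x0+9)//10*10,x1,10):
        cv2.line(im,((x-x0)*k,0),((x-x0)*k,6 if x%50 else 14),(0,0,255),1)
        if x%20==0: cv2.putText(im,str(x),((x-x0)*k,22),0,.35,(0,0,255),1)
    for y in range((y0+9)//10*10,y1,10):
        cv2.line(im,(0,(y-y0)*k),(6,(y-y0)*k),(0,0,255),1)
        if y%20==0: cv2.putText(im,str(y),(8,(y-y0)*k+4),0,.35,(0,0,255),1)
    cv2.imwrite(f"pics/{o}.png",im)
crop("scene",70,135,210,235,5,"c1")
crop("side",250,85,370,190,5,"c2")
crop("scene",290,175,400,290,5,"c3")
crop("side",115,220,265,320,5,"c4")
```

```text
(no output)
```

View pics/c1.png

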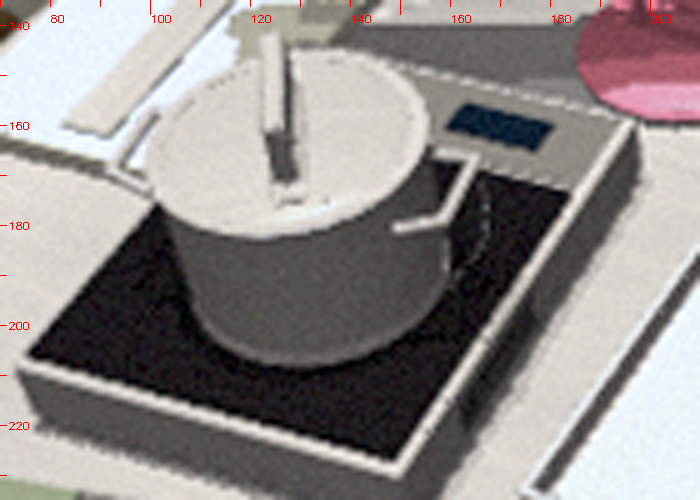

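View pics/c2.png

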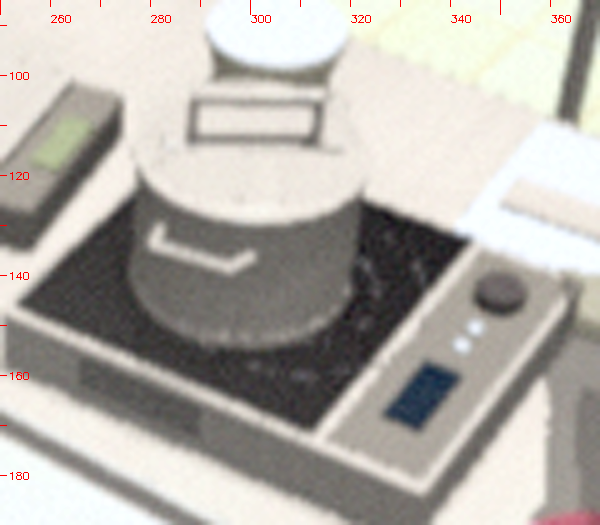

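View pics/c3.png

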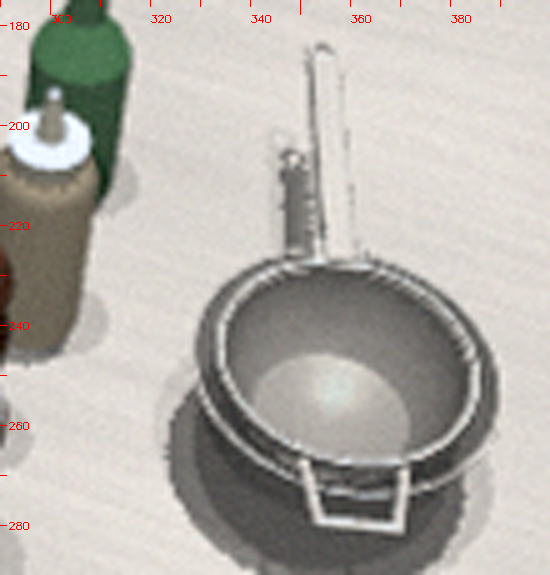

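View pics/c4.png

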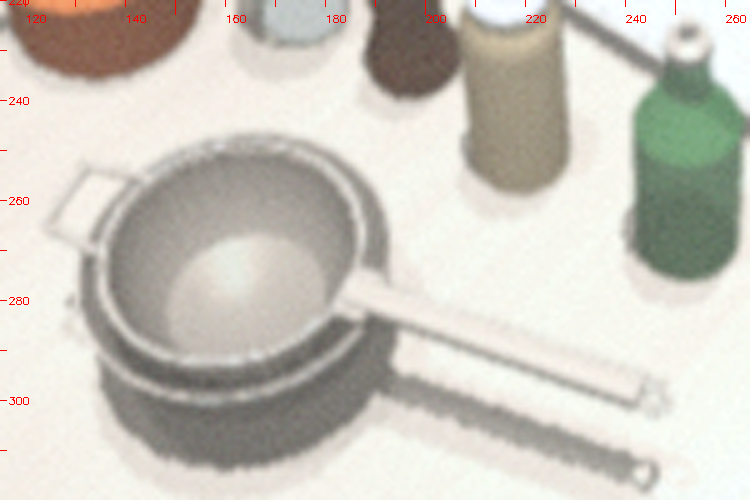

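```bash
cat > h.py <<'E'
import numpy as np, cv2
from bench import sense, optics, workorder, manip
np.set_printoptions(precision=3,suppress=True)
def ray(i,p):
    P=i["pose"]; d=P[:3,:3]@np.array([(p[0]-i["cx"])/i["fx"],(p[1]-i["cy"])/i["fy"],1]); return P[:3,3],d/np.linalg.norm(d)
def onz(i,p,z):
    o,d=ray(i,p); return o+d*(z-o[2])/d[2]
def tri(i1,p1,i2,p2):
    o1,d1=ray(i1,p1);o2,d2=ray(i2,p2)
    A=np.stack([d1,-d2],1); t=np.linalg.lstsq(A,o2-o1,rcond=None)[0]
    a=o1+t[0]*d1;b=o2+t[1]*d2; return (a+b)/2,np.linalg.norm(a-b)
def proj(i,X):
    P=i["pose"]; c=P[:3,:3].T@(np.asarray(X,float)-P[:3,3]); return np.array([i["fx"]*c[0]/c[2]+i["cx"],i["fy"]*c[1]/c[2]+i["cy"]])
E
python3 - <<'E'
from h import *
S=optics.camera_info("scene");D=optics.camera_info("side")
print("lidbar tri A", tri(S,(123.5,143),D,(313,104)))
for nm,i,pts,z in [("bar scene",S,[(123.5,142),(124,160)],223),("bar side",D,[(287,104),(313,103)],223),
 ("tray rim scene",S,[(225,170),(286,184),(240,258),(179,236)],24),
 ("tray rim side",D,[(246,171),(327,209),(289,250),(206,204)],24),
 ("hob scene top",S,[(73,206),(150,230),(194,159)],62),
 ("hob side top",D,[(252,147),(333,183),(361,141)],62),
 ("strainer rim scene L,R,T,B",S,[(331,245),(384,248),(358,226),(358,268)],92),
 ("strainer handle scene end/root",S,[(352.5,185),(356,226)],97),
 ("strainer handle side end/root",D,[(244,297),(187,277)],97),
 ("oil base",S,[(306,215)],0),("oil base side",D,[(252,272)],0)]:
    print(nm); print(np.array([onz(i,p,z) for p in pts]))
print("handle end tri",tri(S,(352,185),D,(244,297)))
# lid disc ellipse
for nm,i,box in (("scene",S,None),("side",D,None)): pass
E
```

```text
lidbar tri A (array([ 510.045, -413.36 ,  216.088]), np.float64(2.0601321099108403))
bar scene
[[ 513.541 -408.433  223.   ]
 [ 580.304 -359.277  223.   ]]
bar side
[[ 574.652 -351.586  223.   ]
 [ 508.703 -410.977  223.   ]]
tray rim scene
[[ 310.886 -180.611   24.   ]
 [ 290.748   35.95    24.   ]
 [ 625.931   20.837   24.   ]
 [ 626.722 -178.468   24.   ]]
tray rim side
[[ 610.42  -171.546   24.   ]
 [ 293.349 -193.863   24.   ]
 [ 297.216   15.24    24.   ]
 [ 614.362   31.855   24.   ]]
hob scene top
[[ 680.683 -514.568   62.   ]
 [ 666.092 -247.24    62.   ]
 [ 340.303 -282.176   62.   ]]
hob side top
[[ 646.969 -252.074   62.   ]
 [ 323.613 -272.679   62.   ]
 [ 354.906 -525.512   62.   ]]
strainer rim scene L,R,T,B
[[530.932 251.127  92.   ]
 [482.86  385.322  92.   ]
 [434.82  302.272  92.   ]
 [575.068 336.423  92.   ]]
strainer handle scene end/root
[[283.647 247.343  97.   ]
 [441.594 297.307  97.   ]]
strainer handle side end/root
[[276.817 250.05   97.   ]
 [429.436 296.922  97.   ]]
oil base
[[373.928 136.14    0.   ]]
oil base side
[[345.528 130.425   0.   ]]
handle end tri (array([278.826, 246.401,  91.313]), np.float64(2.173207090864954))
```

Call:
step_arm --motion '[[[0,-0.03,0,0,-0.042,0],[0,-0.03,0,0,-0.042,0],[-0.028,-0.01,0.003,0,0,0],[-0.028,0,0.003,0,0,0],[-0.028,0,0.003,0,0,0],[-0.028,0,0.003,0,0,0],[-0.028,0,0.003,0,0,0],[-0.028,0,0.003,0,0,0],[-0.028,0,0.003,0,0,0],[-0.028,0,0.003,0,0,0],[-0.028,0,0.003,0,0,0],[-0.028,0,0.003,0,0,0],[-0.028,0,0.003,0,0,0],[-0.028,0,0.003,0,0,0],[0,0,0,0,0,0],[0,0,0,0,0,0]]]' --hand 0

```text
clock: 2.15
tcp_pos: [541.2, -381.5, 326.0]
ee_rot: [[-0.769, -0.001, 0.639], [-0.639, -0.0, -0.769], [0.001, -1.0, -0.0]]
wrist_force: [-1.1, -0.2, -0.2]
opening: 85.1
```

Run:
```python
from h import *
s=sense(); i=optics.camera_info("wrist"); im=optics.capture("wrist")
print(s["clock"],s["tcp_pos"],s["ee_rot"],s["joint_positions"],s["wrist_force"])
cv2.imwrite("pics/w1.png",cv2.convertScaleAbs(im[:,:,::-1],alpha=1.2)); 
np.save("w1.npy",i["pose"])
```

```text
2.15 [ 541.183 -381.529  325.976] [[-0.769 -0.001  0.639]
 [-0.639 -0.    -0.769]
 [ 0.001 -1.    -0.   ]] [ 0.606  0.462 -0.115  1.357  0.054  1.327 -0.388] [-1.054 -0.199 -0.191]
```

View pics/w1.png

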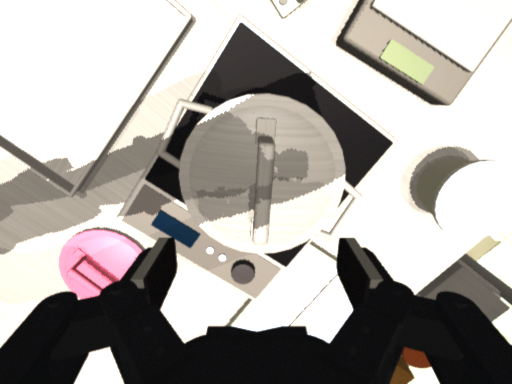

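The wrist view shows the lid's bar running from about (266,138) to (260,240), on a disc centred near (262,172). The look-alike lid is at (100,265), well clear.

Run:
```python
from h import *
i=optics.camera_info("wrist"); i["pose"]=np.load("w1.npy")
for p in [(266,138),(260.5,241)]: print(onz(i,p,223))
for p in [(180,172),(345,172),(265,94),(262,252)]: print(onz(i,p,182))
im=optics.capture("wrist"); g=cv2.cvtColor(im,cv2.COLOR_RGB2GRAY)[120:260,220:310]
cv2.imwrite("pics/w1c.png",cv2.resize(g,None,fx=5,fy=4,interpolation=cv2.INTER_CUBIC))
```

```text
[ 581.234 -357.68   223.   ]
[ 508.732 -412.842  223.   ]
[ 499.191 -319.875  182.   ]
[ 601.273 -442.74   182.   ]
[ 606.559 -336.769  182.   ]
[ 482.29  -437.847  182.   ]
```

View pics/w1c.png

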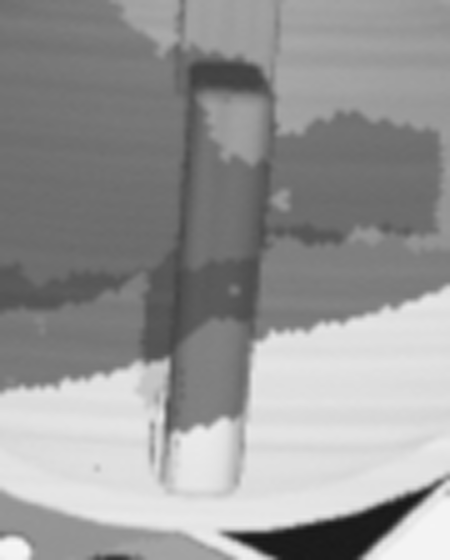

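Call:
step_arm --motion '[[[-0.0015,0.0125,0.0045,0,0.011,0],[0,0.0125,0,0,0,0],[0,0.0125,0,0,0,0],[0,0.0125,0,0,0,0],[0,0.0125,0,0,0,0],[0,0.0125,0,0,0,0],[0,0.0125,0,0,0,0],[0,0.0125,0,0,0,0],[0,0,0,0,0,0],[0,0,0,0,0,0]]]' --hand 0

```text
clock: 3.5
tcp_pos: [546.0, -383.7, 226.6]
ee_rot: [[-0.791, 0.0, 0.612], [-0.612, -0.0, -0.791], [-0.0, -1.0, 0.001]]
wrist_force: [-0.3, 0.0, 0.9]
opening: 85.3
```

Call:
step_arm --motion '[[[0,0,0,0,0,0],[0,0,0,0,0,0],[0,0,0,0,0,0],[0,0,0,0,0,0],[0,0,0,0,0,0],[0,0,0,0,0,0],[0,0,0,0,0,0],[0,0,0,0,0,0]]]' --hand 255

```text
clock: 4.5
tcp_pos: [545.9, -383.7, 226.6]
ee_rot: [[-0.791, 0.0, 0.612], [-0.612, -0.0, -0.791], [-0.0, -1.0, 0.001]]
wrist_force: [-0.8, -0.6, 3.9]
opening: 12.6
```

Call:
step_arm --motion '[[[0,-0.01,0,0,0,0],[0,-0.015,0,0,0,0],[0,-0.02,0,0,0,0],[0,-0.02,0,0,0,0],[0,0,0,0,0,0],[0,0,0,0,0,0]]]'

```text
clock: 5.25
tcp_pos: [545.5, -383.4, 290.7]
ee_rot: [[-0.791, -0.001, 0.612], [-0.612, 0.0, -0.791], [0.0, -1.0, -0.001]]
wrist_force: [-0.5, -0.0, -3.9]
opening: 12.7
```

Run:
```python
from h import *
a=optics.capture("side")[60:220,160:400]; b=optics.capture("scene")[100:270,60:310]
print(sense()["opening"],sense()["wrist_force"])
a=cv2.resize(a,(600,400),interpolation=cv2.INTER_CUBIC)
cv2.imwrite("pics/s2.png",a[:,:,::-1])
b=cv2.resize(b,(750,510),interpolation=cv2.INTER_CUBIC); cv2.imwrite("pics/s2b.png",b[:,:,::-1])
```

```text
12.44227638863673 [-0.093  0.2   -2.089]
```

View pics/s2.png

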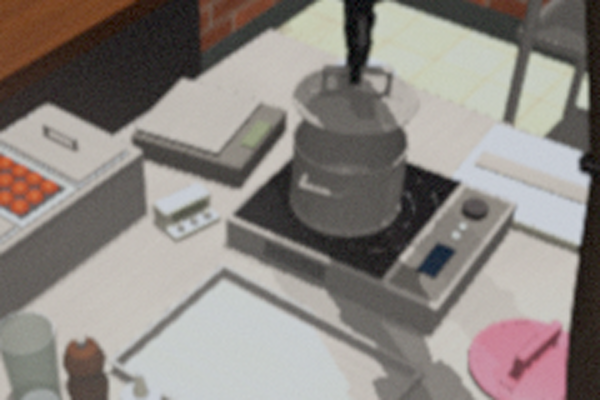

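View pics/s2b.png

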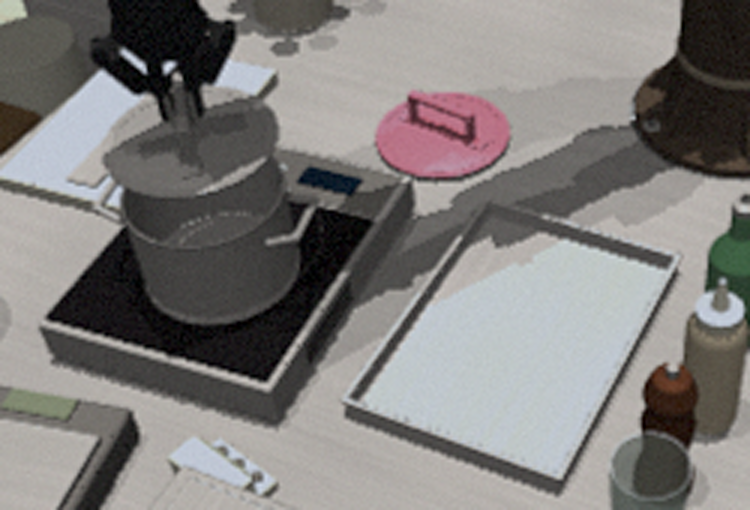

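Run:
```python
from h import *
S=optics.camera_info("scene");D=optics.camera_info("side")
c=np.array([onz(S,p,24) for p in [(222.3,168.3),(286.7,185.7),(246.7,260.5),(175,234.3)]]);print(c,c.mean(0))
for k in range(4): print(np.linalg.norm(c[k]-c[(k+1)%4]))
im=optics.capture("side")[160:260,195:340]
im=cv2.resize(im,None,fx=5,fy=5,interpolation=cv2.INTER_CUBIC); cv2.imwrite("pics/s3.png",im[:,:,::-1])
```

```text
[[ 306.845 -192.988   24.   ]
 [ 297.388   40.887   24.   ]
 [ 626.11    41.786   24.   ]
 [ 625.927 -192.681   24.   ]] [464.068 -75.749  24.   ]
234.06639041004732
328.72354745770247
234.46801616424233
319.0811856935806
```

View pics/s3.png

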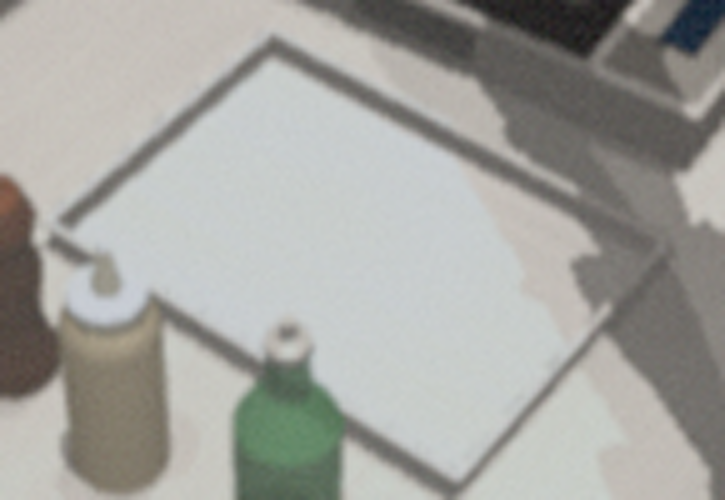

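Call:
step_arm --motion '[[[-0.004,0,-0.01,0,0,0],[-0.007,0,-0.018,0,0,0],[-0.009,0,-0.022,0,0,0],[-0.009,0,-0.022,0,0,0],[-0.009,0,-0.022,0,0,0],[-0.009,0,-0.022,0,0,0],[-0.009,0,-0.022,0,0,0],[-0.009,0,-0.022,0,0,0],[-0.009,0,-0.022,0,0,0],[-0.009,0,-0.022,0,0,0],[-0.009,0,-0.022,0,0,0],[-0.009,0,-0.022,0,0,0],[-0.009,0,-0.022,0,0,0],[-0.008,0,-0.018,0,0,0],[-0.003,0,-0.007,0,0,0],[0,0,0,0,0,0],[0,0.015,0,0,0,0],[0,0.025,0,0,0,0],[0,0.03,0,0,0,0],[0,0.03,0,0,0,0]]]'

```text
clock: 7.9
tcp_pos: [460.5, -77.1, 189.4]
ee_rot: [[-0.791, -0.001, 0.611], [-0.611, -0.0, -0.791], [0.001, -1.0, -0.0]]
wrist_force: [0.3, -0.2, -2.3]
opening: 12.6
```

Call:
step_arm --motion '[[[0,0.03,0,0,0,0],[0,0.03,0,0,0,0],[0,0.025,0,0,0,0],[0,0.015,0,0,0,0],[0,0.01,0,0,0,0],[0,0,0,0,0,0],[0,0,0,0,0,0]]]'

```text
clock: 8.78
tcp_pos: [461.3, -76.3, 81.9]
ee_rot: [[-0.791, 0.001, 0.612], [-0.612, -0.0, -0.791], [-0.001, -1.0, 0.001]]
wrist_force: [0.5, 0.7, -2.5]
opening: 12.8
```

Run:
```python
from h import *
a=optics.capture("side")[130:290,160:400]; b=optics.capture("scene")[120:290,130:380]
a=cv2.resize(a,(600,400),interpolation=cv2.INTER_CUBIC)
cv2.imwrite("pics/s4.png",a[:,:,::-1])
b=cv2.resize(b,(750,510),interpolation=cv2.INTER_CUBIC); cv2.imwrite("pics/s4b.png",b[:,:,::-1])
```

```text
(no output)
```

View pics/s4.png

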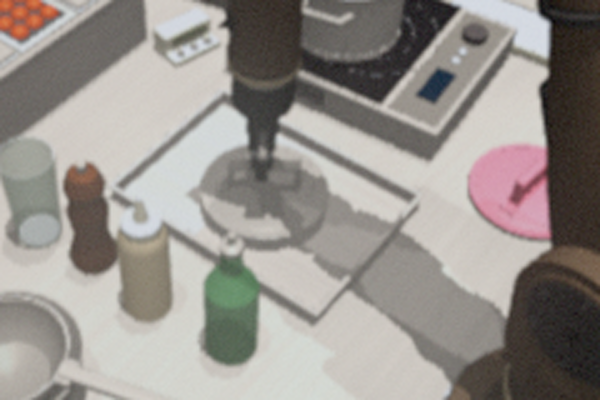

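View pics/s4b.png

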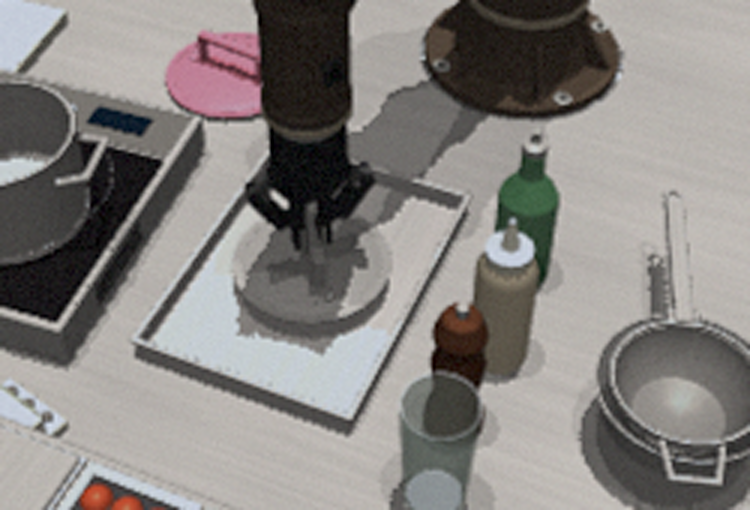

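The lid hangs inside the tray's outline (side crop (265,190), scene crop (315,270)), clear of the rims. I'll lower it slowly.

Call:
step_arm --motion '[[[0,0.006,0,0,0,0],[0,0.005,0,0,0,0],[0,0.003,0,0,0,0],[0,0.002,0,0,0,0],[0,0.002,0,0,0,0],[0,0,0,0,0,0],[0,0,0,0,0,0]]]'

```text
clock: 9.75
tcp_pos: [460.9, -76.2, 63.5]
ee_rot: [[-0.791, 0.0, 0.612], [-0.612, -0.0, -0.791], [-0.0, -1.0, 0.0]]
wrist_force: [-1.4, -0.0, 4.2]
opening: 12.8
```

Call:
step_arm --motion '[[[0,0,0,0,0,0],[0,0,0,0,0,0],[0,0,0,0,0,0],[0,0,0,0,0,0],[0,0,0,0,0,0],[0,0,0,0,0,0]]]' --hand 0

```text
clock: 10.5
tcp_pos: [460.9, -76.2, 63.3]
ee_rot: [[-0.791, 0.0, 0.612], [-0.612, -0.0, -0.791], [-0.0, -1.0, 0.0]]
wrist_force: [-0.3, -0.7, -0.1]
opening: 85.4
```

Call:
step_arm --motion '[[[0,-0.01,0,0,0,0],[0,-0.02,0,0,0,0],[0,-0.03,0,0,0,0],[0,-0.04,0,0,0,0],[0,-0.04,0,0,0,0],[0,-0.04,0,0,0,0],[0,-0.04,0,0,0,0],[0,-0.04,0,0,0,0],[0,-0.03,0,0,0,0],[0,0,0,0,0,0]]]'

```text
clock: 11.75
tcp_pos: [461.6, -76.1, 356.2]
ee_rot: [[-0.79, 0.005, 0.612], [-0.613, -0.001, -0.79], [-0.003, -1.0, 0.003]]
wrist_force: [-0.1, -0.1, 0.4]
opening: 85.4
```

Run:
```python
from h import *
s=sense();i=optics.camera_info("wrist"); np.save("w5.npy",i["pose"]); w=optics.capture("wrist")
a=optics.capture("side");b=optics.capture("scene")
print(s["clock"],s["tcp_pos"],s["opening"])
cv2.imwrite("pics/w5.png",w[:,:,::-1]);cv2.imwrite("pics/d5.png",a[:,:,::-1]);cv2.imwrite("pics/s5.png",b[:,:,::-1])
```

```text
11.75 [461.586 -76.078 356.201] 85.37349237386998
```

View pics/w5.png

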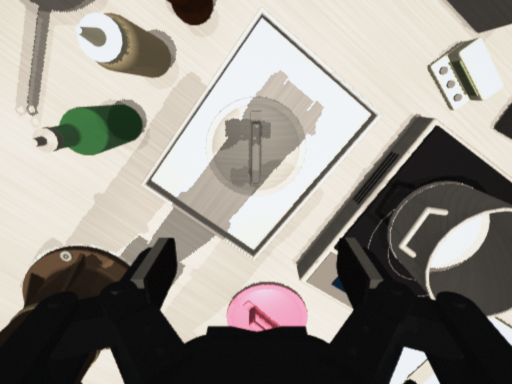

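View pics/d5.png

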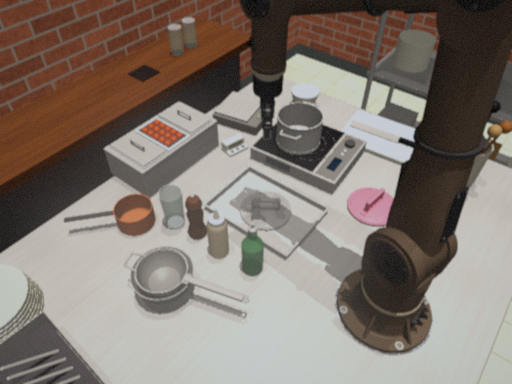

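View pics/s5.png

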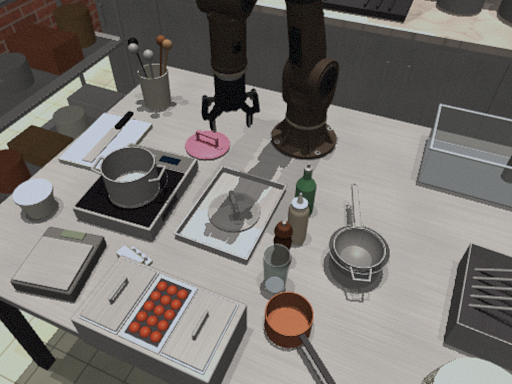

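The lid lies flat in the middle of the tray: wrist view (256,145), with tray corners at (262,12), (376,115), (256,255) and (147,183). The pot is open and hasn't moved. Next I'll measure the pot's rim.

Run:
```python
import cv2
def crop(n,x0,y0,x1,y1,k,o):
    im=cv2.imread(f"pics/{n}.png")[y0:y1,x0:x1]
    im=cv2.convertScaleAbs(cv2.resize(im,None,fx=k,fy=k,interpolation=cv2.INTER_CUBIC),alpha=1.3)
    for x in range((x0+9)//10*10,x1,10):
        cv2.line(im,((x-x0)*k,0),((x-x0)*k,6),(0,0,255),1); cv2.putText(im,str(x),((x-x0)*k,22),0,.35,(0,0,255),1)
    for y in range((y0+9)//10*10,y1,10):
        cv2.line(im,(0,(y-y0)*k),(6,(y-y0)*k),(0,0,255),1); cv2.putText(im,str(y),(8,(y-y0)*k+4),0,.35,(0,0,255),1)
    cv2.imwrite(f"pics/{o}.png",im)
crop("s5",90,140,180,215,7,"p1"); crop("d5",265,90,335,165,7,"p2")
```

```text
(no output)
```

View pics/p1.png

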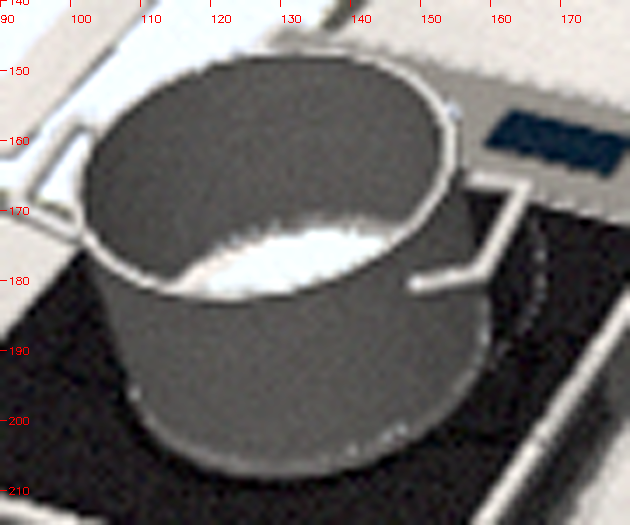

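View pics/p2.png

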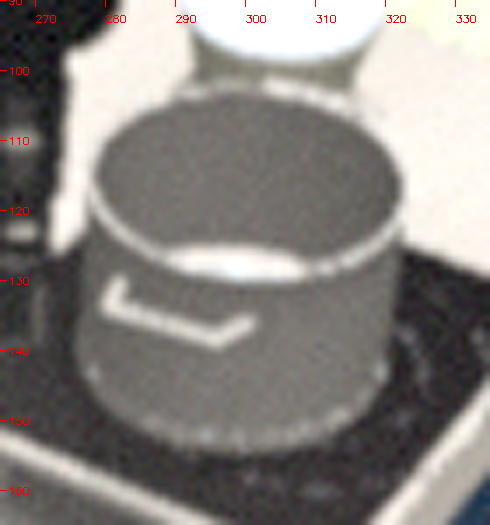

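```bash
cat >> h.py <<'E'
from scipy.optimize import least_squares
def circ(i,pts,z,r=None):
    q=np.array([onz(i,p,z)[:2] for p in pts])
    f=(lambda v:np.linalg.norm(q-v[:2],axis=1)-(r if r else v[2]))
    s=least_squares(f,[*q.mean(0),80]); return s.x,np.round(s.fun,1)
E
python3 - <<'E'
from h import *
S=optics.camera_info("scene");D=optics.camera_info("side")
ps=[(100.5,167),(131,147),(153.5,157),(122,182),(110,179.5),(143,174.5),(109,155),(145,149)]
pd=[(277.5,115),(297,102),(321,118),(302,129.5),(285,125.5),(314,126.5),(284,105.5),(315,107)]
print(circ(S,ps,172),circ(D,pd,172))
# strainer outer rim of mesh bowl
ss=[(331,245),(384,248),(358,226.5),(358,268),(339,232),(377,233.5),(341,262),(376,263)]
sd=[(137,265),(185,265),(163,248),(160,291.5),(147,252),(179,252),(147,288)]
for z in (88,92,95): print(z,circ(S,ss,z),circ(D,sd,z))
# bowl rim
bs=[(330,245),(387,252),(366,274),(340,263),(350,271)]
bd=[(130,270),(191,272),(170,299),(150,298)]
print(circ(S,bs,85,85),circ(D,bd,85,85))
E
```

```text
(array([ 545.06 , -384.438,   77.397]), array([ 1. , -0.3,  1.7,  2.2,  0.8, -4.3, -2.5,  1.5])) (array([ 542.526, -385.241,   78.204]), array([-2.6,  3. , -2.6,  2.4,  0.6, -0. , -0.8, -0.1]))
88 (array([502.399, 318.868,  71.327]), array([ 1.3, -0.8, -0.1,  0.5, -4.8,  4.8,  3.3, -4.3])) (array([508.831, 317.968,  67.233]), array([-1.7, -2.1, -0.7,  3.3,  2.4,  1. , -2.2]))
92 (array([505.697, 318.953,  71.026]), array([ 1.3, -0.8, -0.1,  0.5, -4.8,  4.8,  3.3, -4.2])) (array([506.377, 319.419,  66.949]), array([-1.7, -2.1, -0.7,  3.3,  2.4,  1. , -2.2]))
95 (array([508.171, 319.018,  70.801]), array([ 1.3, -0.8, -0.1,  0.5, -4.8,  4.8,  3.3, -4.2])) (array([504.536, 320.507,  66.735]), array([-1.7, -2.1, -0.7,  3.3,  2.4,  1. , -2.2]))
(array([500.298, 321.734,  80.   ]), array([-6.7, -9.8,  3.1, -4.9,  2.2])) (array([502.994, 322.688,  80.   ]), array([-1.9, -4.4,  4.5, -4.2]))
```

Call:
step_arm --motion '[[[0,0,0,0,0.056,0],[0,0,0,0,0.056,0],[-0.002,0,-0.012,0,0,0],[-0.003,0,-0.022,0,0,0],[-0.003,0,-0.03,0,0,0],[-0.004,0,-0.03,0,0,0],[-0.004,0,-0.03,0,0,0],[-0.004,0,-0.03,0,0,0],[-0.004,0,-0.03,0,0,0],[-0.004,0,-0.03,0,0,0],[-0.004,0,-0.03,0,0,0],[-0.004,0,-0.03,0,0,0],[-0.004,0,-0.03,0,0,0],[-0.003,0,-0.03,0,0,0],[-0.002,0,-0.02,0,0,0],[0,0,-0.01,0,0,0],[0,0.03,0,0,0,0],[0,0.03,0,0,0,0],[0,0.03,0,0,0,0],[0,0.02,0,0,0,0]]]'

```text
clock: 14.4
tcp_pos: [393.0, 283.5, 241.7]
ee_rot: [[-0.952, -0.001, 0.305], [-0.305, -0.001, -0.952], [0.002, -1.0, 0.001]]
wrist_force: [0.6, -0.5, 1.1]
opening: 85.5
```

Call:
step_arm --motion '[[[0,0,0,0,0,0],[0,0,0,0,0,0]]]'

```text
clock: 14.65
tcp_pos: [393.8, 284.5, 244.0]
ee_rot: [[-0.953, 0.001, 0.303], [-0.303, 0.0, -0.953], [-0.001, -1.0, -0.0]]
wrist_force: [-0.2, -0.3, 0.3]
opening: 85.4
```

Run:
```python
from h import *
s=sense();i=optics.camera_info("wrist"); np.save("w6.npy",i["pose"]); w=optics.capture("wrist")
print(s["clock"],s["tcp_pos"],s["joint_positions"])
w=cv2.resize(w,(768,576),interpolation=cv2.INTER_CUBIC)
cv2.imwrite("pics/w6.png",w[:,:,::-1])
```

```text
14.65 [393.811 284.53  244.019] [-0.281  0.276 -0.556  1.885  0.169  1.026 -2.171]
```

View pics/w6.png

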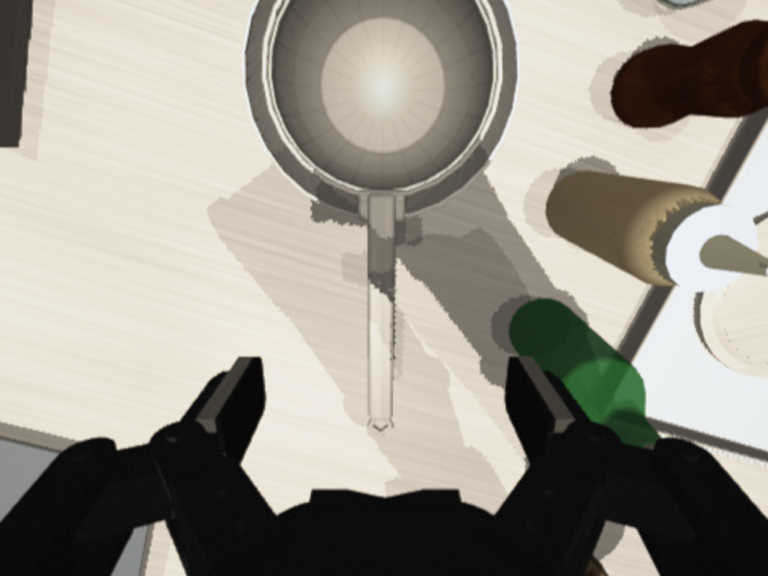

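The handle runs from (381,195) to (380,425) in the enlarged view, almost parallel to the tool's x. The green bottle is to the right, beyond the finger's outside.

Run:
```python
from h import *
i=optics.camera_info("wrist"); i["pose"]=np.load("w6.npy")
a=onz(i,(381.5/1.5,215/1.5),97);b=onz(i,(379.5/1.5,425/1.5),97)
print(a,b,np.degrees(np.arctan2(*(a-b)[1::-1])))
# mesh rim: 
print(circ(i,[(x/1.5,y/1.5) for x,y in [(262,70),(503,72),(300,165),(470,165),(383,193)]],92))
s=sense();R=s["ee_rot"];print(R.T@(np.array([395.8,284.6,97])-s["tcp_pos"]))
for z in (0,):print(onz(i,(545/1.5,325/1.5),z))
```

```text
[426.187 296.908  97.   ] [275.443 250.875  97.   ] 16.981128460053007
(array([503.651, 320.23 ,  70.876]), array([-0.2, -1.2,  1.6,  2.9, -3.1]))
[ -1.531 147.242   0.677]
[358.227 114.805  -0.   ]
```

Call:
step_arm --motion '[[[0,0.012,-0.0015,0,0.002,0],[0,0.015,0,0,0,0],[0,0.015,0,0,0,0],[0,0.015,0,0,0,0],[0,0.015,0,0,0,0],[0,0.015,0,0,0,0],[0,0.015,0,0,0,0],[0,0.015,0,0,0,0],[0,0.015,0,0,0,0],[0,0.01,0,0,0,0],[0,0.005,0,0,0,0],[0,0,0,0,0,0],[0,0,0,0,0,0]]]' --hand 0

```text
clock: 16.32
tcp_pos: [393.4, 286.0, 96.7]
ee_rot: [[-0.955, 0.001, 0.296], [-0.296, 0.0, -0.955], [-0.001, -1.0, -0.0]]
wrist_force: [-0.8, -0.2, 0.6]
opening: 85.4
```

Run:
```python
from h import *
w=optics.capture("wrist");d=optics.capture("side")
print(sense()["tcp_pos"])
w=cv2.resize(w,(768,576),interpolation=cv2.INTER_CUBIC)
cv2.imwrite("pics/w7.png",w[:,:,::-1]);cv2.imwrite("pics/d7.png",cv2.resize(d[200:350,90:310],(792,540))[:,:,::-1])
```

```text
[393.455 285.931  96.692]
```

View pics/w7.png

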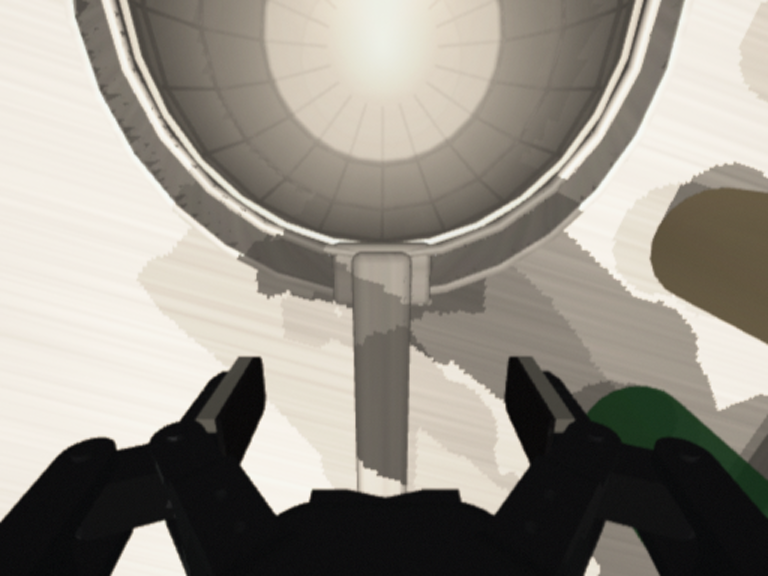

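View pics/d7.png

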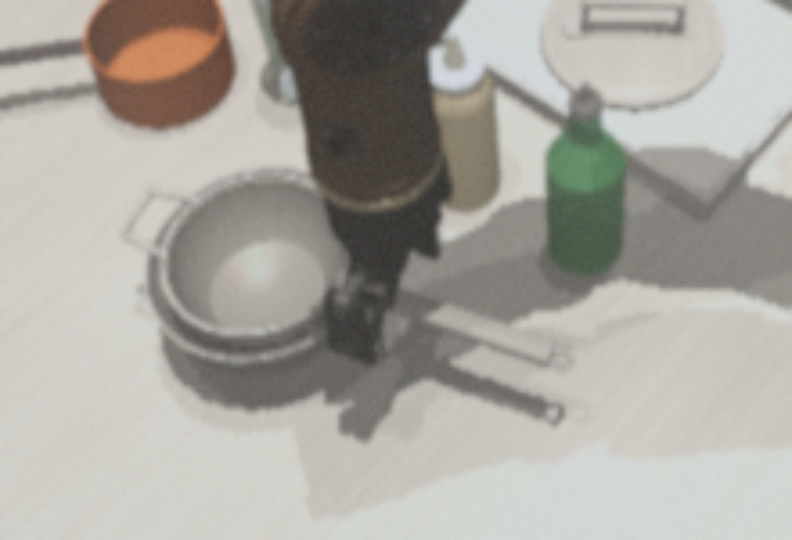

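The handle is centred between the pads (381,400), and the wider bracket at its root is ahead of them. Closing.

Call:
step_arm --motion '[[[0,0,0,0,0,0],[0,0,0,0,0,0],[0,0,0,0,0,0],[0,0,0,0,0,0],[0,0,0,0,0,0],[0,0,0,0,0,0],[0,0,0,0,0,0],[0,0,0,0,0,0]]]' --hand 255

```text
clock: 17.42
tcp_pos: [393.2, 285.8, 96.3]
ee_rot: [[-0.955, 0.0, 0.296], [-0.296, 0.0, -0.955], [-0.0, -1.0, -0.0]]
wrist_force: [-0.8, 0.3, 2.3]
opening: 16.8
```

Call:
step_arm --motion '[[[0,-0.005,0,0,0,0],[0,-0.01,0,0,0,0],[0,-0.01,0,0,0,0],[0,-0.015,0,0,0,0],[0,-0.02,0,0,0,0],[0,-0.02,0,0,0,0],[0,0,0,0,0,0],[0,0,0,0,0,0]]]'

```text
clock: 18.42
tcp_pos: [393.1, 285.4, 176.0]
ee_rot: [[-0.955, -0.0, 0.296], [-0.296, -0.0, -0.955], [0.0, -1.0, 0.0]]
wrist_force: [0.0, 0.5, -2.1]
opening: 17.0
```

Run:
```python
from h import *
i=optics.camera_info("wrist"); np.save("w8.npy",i["pose"])
w=optics.capture("wrist");d=optics.capture("side");c=optics.capture("scene")
s=sense();print(s["tcp_pos"],s["wrist_force"],s["torque"],s["opening"])
w=cv2.resize(w,(768,576),interpolation=cv2.INTER_CUBIC)
cv2.imwrite("pics/w8.png",w[:,:,::-1]);cv2.imwrite("pics/d8.png",cv2.resize(d[180:330,90:310],(792,540))[:,:,::-1])
cv2.imwrite("pics/s8.png",cv2.resize(c[150:300,280:430],(600,600))[:,:,::-1])
```

```text
[392.847 285.384 175.589] [ 0.435 -0.148 -2.787] [-0.038  0.154 -0.035] 17.20977410683233
```

View pics/w8.png

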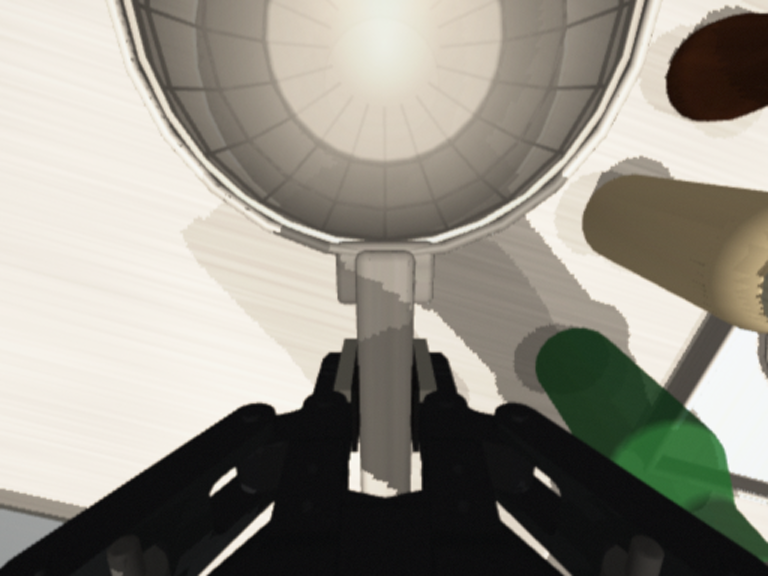

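View pics/d8.png

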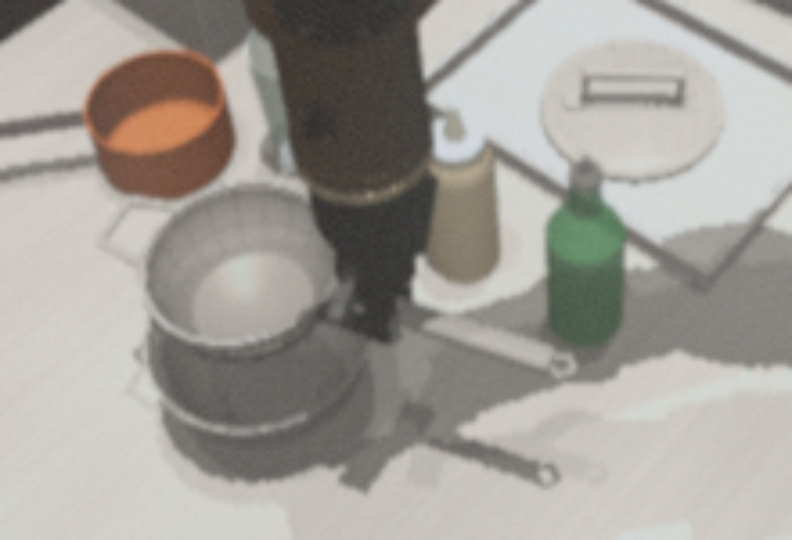

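View pics/s8.png

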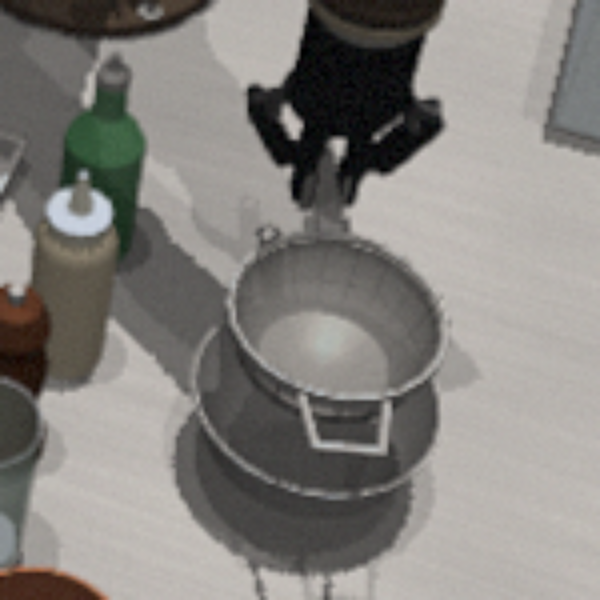

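The strainer is held level: in the wrist view its rim sits at the same pixels relative to the tool as before the lift. The bowl stayed put. Now I'll lift it above bottle height and carry it across.

Call:
step_arm --motion '[[[0,-0.015,0,0,0,0],[0,-0.025,0,0,0,0],[0,-0.025,0,0,0,0],[0,-0.025,0,0,0,0],[0,-0.025,0,0,0,0],[0,-0.025,0,0,0,0],[0,-0.025,0,0,0,0],[0,-0.015,0,0,0,0],[0,0,0,0,0,0],[0,0,0,0,0,0]]]'

```text
clock: 19.82
tcp_pos: [392.9, 285.4, 355.4]
ee_rot: [[-0.955, -0.001, 0.296], [-0.296, -0.001, -0.955], [0.001, -1.0, 0.001]]
wrist_force: [-0.3, 0.3, -2.5]
opening: 16.8
```

Call:
step_arm --motion '[[[0,0,0.005,0,0,0],[0,0,0.01,0,0,0],[0,0,0.015,0,0,0],[0,0,0.02,0,0,0],[0,0,0.02,0,0,0],[0,0,0.02,0,0,0],[0,0,0.02,0,0,0],[0,0,0.02,0,0,0],[0,0,0.02,0,0,0],[0,0,0.02,0,0,0],[0,0,0.02,0,0,0],[0,0,0.02,0,0,0],[0,0,0.02,0,0,0],[0,0,0.02,0,0,0],[0,0,0.02,0,0,0],[0,0,0.015,0,0,0],[0,0,0.01,0,0,0],[0,0,0.005,0,0,0],[0,0,0,0,0,0],[0,0,0,0,0,0]]]'

```text
clock: 22.32
tcp_pos: [482.0, -0.1, 356.3]
ee_rot: [[-0.955, -0.0, 0.297], [-0.297, 0.0, -0.955], [-0.0, -1.0, -0.0]]
wrist_force: [-0.1, -0.5, -2.9]
opening: 17.1
```

Call:
step_arm --motion '[[[0,0,0,0,0.015,0],[0,0,0,0,0.03,0],[0,0,0,0,0.035,0],[0,0,0,0,0.035,0],[0,0,0,0,0.035,0],[0,0,0,0,0.035,0],[0,0,0,0,0.035,0],[0,0,0,0,0.03,0],[0,0,0,0,0.025,0],[0,0,0,0,0.015,0],[0,0,0,0,0,0],[0,0,0,0,0,0]]]'

```text
clock: 23.82
tcp_pos: [482.1, -0.4, 356.3]
ee_rot: [[-0.821, 0.0, -0.572], [0.572, 0.0, -0.821], [0.0, -1.0, -0.0]]
wrist_force: [0.2, -0.3, -2.0]
opening: 16.9
```

Run:
```python
from h import *
s=sense();print(s["tcp_pos"],s["ee_rot"],s["joint_positions"],s["opening"])
w=optics.capture("wrist");cv2.imwrite("pics/w9.png",w[:,:,::-1])
R=s["ee_rot"];d=-R[:,0];t=np.array([544,-385,0])-116*d;t[2]=s["tcp_pos"][2];print(t,R.T@(t-s["tcp_pos"]))
```

```text
[482.089  -0.399 356.307] [[-0.821  0.    -0.572]
 [ 0.572  0.    -0.821]
 [ 0.    -1.    -0.   ]] [ 0.103  0.144 -0.244  1.731  0.036  1.271 -2.328] 16.91691585766739
[ 448.816 -318.697  356.307] [-154.629   -0.029  280.197]
```

View pics/w9.png

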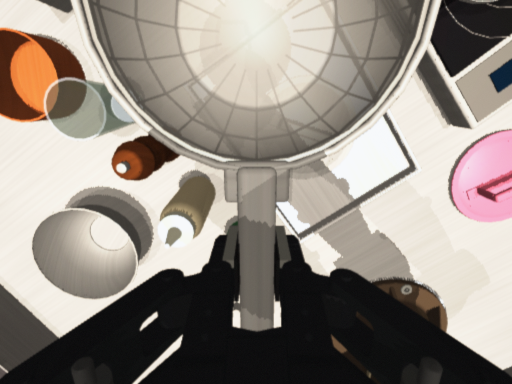

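Call:
step_arm --motion '[[[-0.003,0,0.005,0,0,0],[-0.006,0,0.011,0,0,0],[-0.01,0,0.018,0,0,0],[-0.01,0,0.018,0,0,0],[-0.01,0,0.018,0,0,0],[-0.01,0,0.018,0,0,0],[-0.01,0,0.018,0,0,0],[-0.01,0,0.018,0,0,0],[-0.01,0,0.018,0,0,0],[-0.01,0,0.018,0,0,0],[-0.01,0,0.018,0,0,0],[-0.01,0,0.018,0,0,0],[-0.01,0,0.018,0,0,0],[-0.01,0,0.018,0,0,0],[-0.01,0,0.018,0,0,0],[-0.009,0,0.018,0,0,0],[-0.006,0,0.011,0,0,0],[0,0,0.001,0,0,0],[0,0,0,0,0,0],[0,0,0,0,0,0]]]'

```text
clock: 26.38
tcp_pos: [448.2, -317.6, 356.4]
ee_rot: [[-0.82, 0.0, -0.572], [0.572, 0.0, -0.82], [-0.0, -1.0, -0.0]]
wrist_force: [-0.4, -0.2, -3.2]
opening: 17.3
```

Call:
step_arm --motion '[[[0,0.01,0,0,0,0],[0,0.015,0,0,0,0],[0,0.015,0,0,0,0],[0,0.01,0,0,0,0],[0,0,0,0,0,0],[0,0,0,0,0,0]]]'

```text
clock: 27.12
tcp_pos: [448.1, -318.6, 306.7]
ee_rot: [[-0.819, 0.001, -0.573], [0.573, -0.0, -0.819], [-0.001, -1.0, -0.0]]
wrist_force: [0.5, -0.0, -1.6]
opening: 16.9
```

```bash
cat > v.py <<'E'
import sys
from h import *
k=sys.argv[1]
s=sense();print(s["clock"],s["tcp_pos"],s["ee_rot"][:,0],s["opening"],s["wrist_force"],s["torque"])
R=s["ee_rot"];d=-R[:,0];print("axis est",s["tcp_pos"]+116*d,"err tool",R.T@(np.array([544,-385,0])-116*d-s["tcp_pos"]))
b=optics.capture("scene");a=optics.capture("side");w=optics.capture("wrist")
def crop(im,x0,y0,x1,y1,q,o):
    im=cv2.convertScaleAbs(cv2.resize(im[y0:y1,x0:x1,::-1],None,fx=q,fy=q,interpolation=cv2.INTER_CUBIC),alpha=1.4)
    for x in range((x0+9)//10*10,x1,10):
        cv2.line(im,((x-x0)*q,0),((x-x0)*q,6),(0,0,255),1); cv2.putText(im,str(x),((x-x0)*q,18),0,.35,(0,0,255),1)
    for y in range((y0+9)//10*10,y1,10):
        cv2.line(im,(0,(y-y0)*q),(6,(y-y0)*q),(0,0,255),1); cv2.putText(im,str(y),(8,(y-y0)*q+4),0,.35,(0,0,255),1)
    cv2.imwrite(o,im)
crop(b,80,90,190,215,5,f"pics/{k}s.png");crop(a,250,50,350,165,5,f"pics/{k}d.png")
cv2.imwrite(f"pics/{k}w.png",w[:,:,::-1]);cv2.imwrite(f"pics/{k}S.png",b[:,:,::-1]);cv2.imwrite(f"pics/{k}D.png",a[:,:,::-1])
E
python3 v.py a
```

```text
27.125 [ 448.099 -318.632  306.669] [-0.819  0.573 -0.001] 16.905044577714175 [ 0.501 -0.024 -1.617] [0.078 0.161 0.026]
axis est [ 543.161 -385.11   306.742] err tool [ -0.433 306.742  -0.561]
```

View pics/as.png

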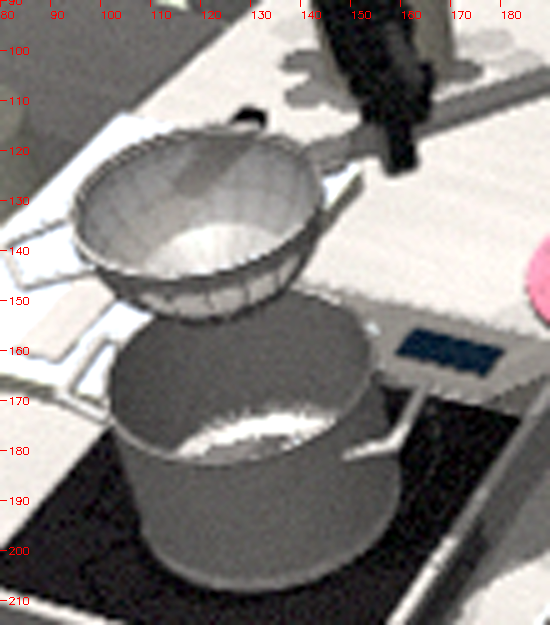

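View pics/ad.png

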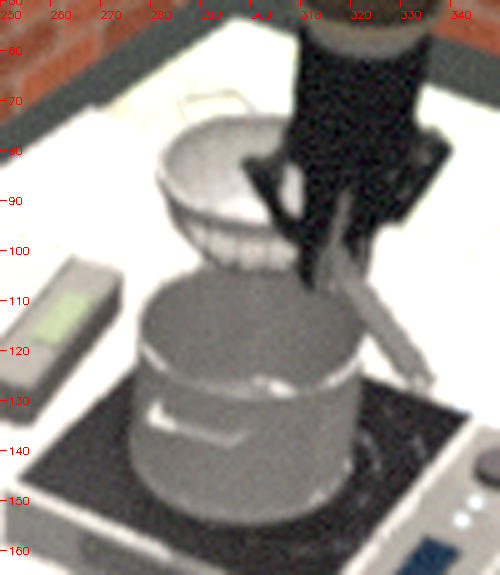

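View pics/aw.png

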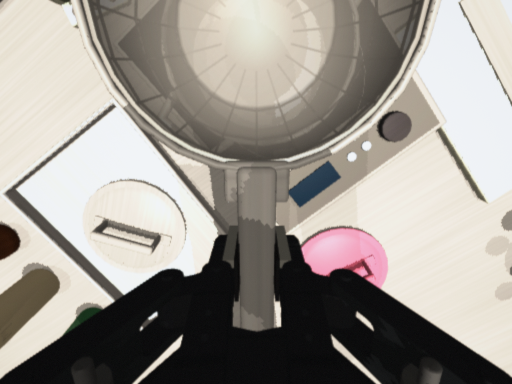

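Run:
```python
from h import *
S=optics.camera_info("scene");D=optics.camera_info("side")
for z in (296,300,304):
  print(z,circ(S,[(93,133),(119,116.5),(142.5,128),(113,146),(133,141),(101,121),(137,119.5),(99,143)],z),circ(D,[(280,85),(283,78),(290,74.5),(299,73),(283,91),(290,95.5),(298,96)],z,70.5))
# bottom of mesh: lowest visible contour points vs predicted silhouette
for i in (S,D): print(proj(i,[543.5,-385,237.5]),proj(i,[544,-385,172]))
```

```text
296 (array([ 546.652, -386.523,   68.367]), array([-1.5, -1.9, -0.1, -0.1,  1.5,  3.6, -0.6, -0.8])) (array([ 544.139, -379.475,   80.   ]), array([-2. , -0.8,  0.2,  2.3,  0.9,  4.6, -2.3]))
300 (array([ 550.638, -382.601,   67.998]), array([-1.5, -1.9, -0.1, -0.1,  1.5,  3.6, -0.6, -0.8])) (array([ 540.382, -374.118,   80.   ]), array([-1.9, -0.8,  0. ,  2. ,  0.9,  4.4, -2.6]))
304 (array([ 554.624, -378.679,   67.628]), array([-1.5, -1.9, -0.1, -0.1,  1.4,  3.6, -0.6, -0.8])) (array([ 536.623, -368.763,   80.   ]), array([-1.8, -0.7, -0.1,  1.6,  0.9,  4.2, -2.9]))
[123.09  146.137] [127.48  163.196]
[300.532  99.181] [298.846 115.147]
```

The strainer is level: in the wrist view the rim, bracket and inner disc lie at the same pixels as just after the grasp. It is centred over the pot in both fixed views. The side view only shows part of the rim and suggests up to 7 mm lower, which the height band covers. Descending 40 mm.

Call:
step_arm --motion '[[[0,0.005,0,0,0,0],[0,0.01,0,0,0,0],[0,0.01,0,0,0,0],[0,0.008,0,0,0,0],[0,0.005,0,0,0,0],[0,0.002,0,0,0,0],[0,0,0,0,0,0],[0,0,0,0,0,0],[0,0,0,0,0,0],[0,0,0,0,0,0]]]'

```text
clock: 28.52
tcp_pos: [447.9, -318.5, 266.4]
ee_rot: [[-0.82, 0.0, -0.573], [0.573, -0.0, -0.82], [-0.0, -1.0, 0.0]]
wrist_force: [0.6, 0.4, -2.7]
opening: 16.9
```

```bash
python3 v.py b
```

```text
28.525 [ 447.917 -318.531  266.449] [-0.82   0.573 -0.   ] 16.868969822040256 [ 0.565  0.361 -2.745] [ 0.06   0.1   -0.017]
axis est [ 542.982 -385.003  266.481] err tool [ -0.757 266.481  -0.593]
```

View pics/bs.png

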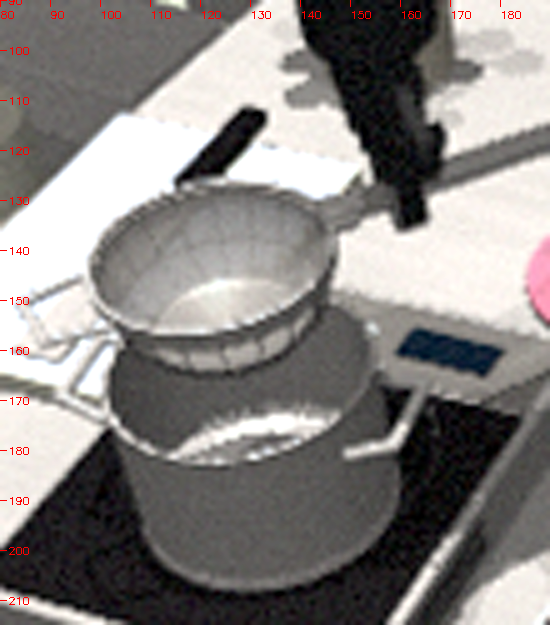

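View pics/bd.png

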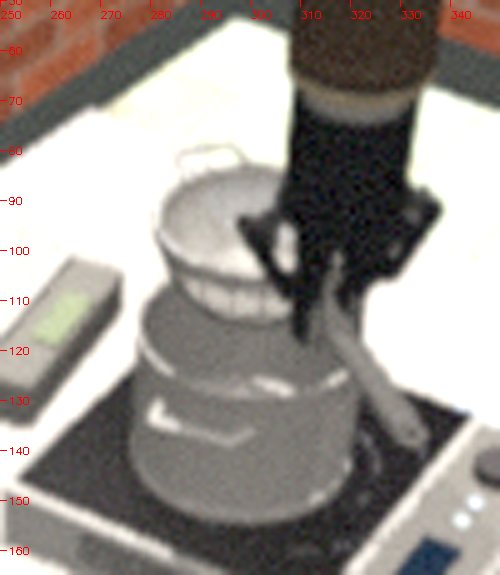

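View pics/bw.png

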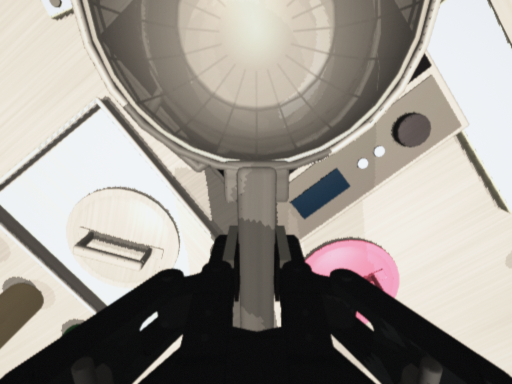

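View pics/bS.png

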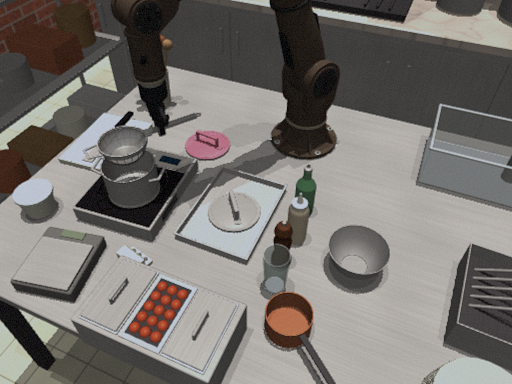

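```bash
python3 - <<'E'
from h import *
S=optics.camera_info("scene");D=optics.camera_info("side")
for z in (252,257,262):
  print(z,circ(S,[(96,144),(123,127.5),(145.5,139),(117,157.5),(137,152),(104,132),(140,130),(102,154)],z)[0],circ(D,[(280,95),(283,88.5),(290,84),(299,82.5),(283.5,102.5),(291,106),(298,107.5)],z,70.5)[0])
# handle end top, far end
print(tri(S,(197,113.5),D,(332,138)), "expected", np.array([447.9,-318.5,261])+119*np.array([-.82,.573,0]))
print("rest far tip", tri(S,(86,155),D,(286,81)),"exp",np.array([543,-385,258])+107*np.array([.82,-.573,0]))
E
python3 - <<'E'
import cv2
im=cv2.imread("pics/bS.png")[90:160,130:220]; cv2.imwrite("pics/bSh.png",cv2.resize(im,None,fx=7,fy=7,interpolation=cv2.INTER_CUBIC))
im=cv2.imread("pics/bD.png")[70:155,270:350]; cv2.imwrite("pics/bDh.png",cv2.resize(im,None,fx=7,fy=7,interpolation=cv2.INTER_CUBIC))
E
```

```text
252 [ 542.379 -389.872   70.035] [ 547.746 -386.494   80.   ]
257 [ 547.109 -385.224   69.589] [ 543.325 -380.121   80.   ]
262 [ 551.839 -380.575   69.142] [ 538.9  -373.75   80.  ]
(array([ 342.814, -248.889,  258.267]), np.float64(4.219465753204275)) expected [ 350.32  -250.313  261.   ]
rest far tip (array([ 635.813, -434.493,  253.863]), np.float64(9.77457782285896)) exp [ 630.74  -446.311  258.   ]
```

View pics/bSh.png

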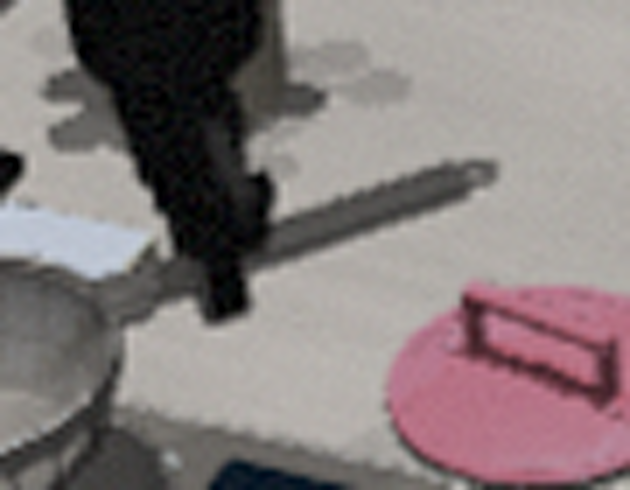

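View pics/bDh.png

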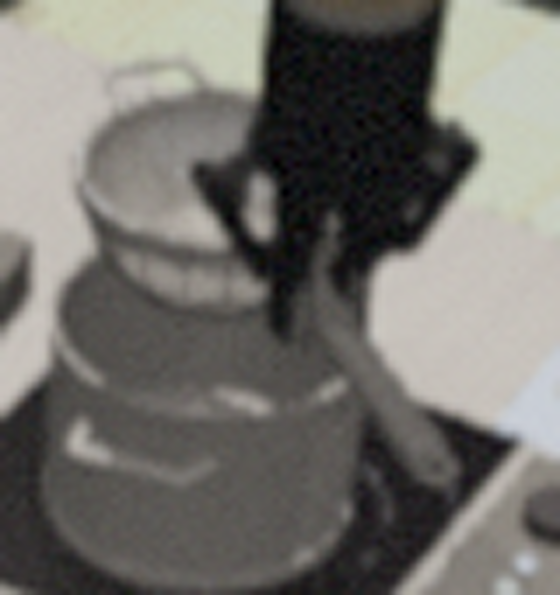

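Rim ray fits from the two views agree near z ≈ 256, which puts the bottom about 20–26 mm above the pot's rim. The centre is within about 5 mm of the pot's axis, and the handle end and wire rest are at nearly equal heights, so it is level. The lid is flat in the tray and everything else stands where it was.

Run:
```python
from h import *
s=sense();print(s["clock"],s["opening"],np.abs(s["qd"]).max())
print(workorder.hand_in())
```

```text
28.675 16.63305841404798 0.0021309983254275927
the job is handed in; nothing more can be done
None
```

I moved the lid from the pot to the middle of the baking tray, where it lies flat, right way up and released. I then lifted the strainer off the bowl and am holding it still over the open pot. I handed the job in at 28.7 s.

**Last checks**
- **Position:** the strainer's centre is within about 5 mm of the pot's axis, and its bottom is about 20–26 mm above the rim.
- **Level:** handle end and wire rest came out at about the same height, to roughly 5 mm, and the rim has not shifted in the wrist view since the lift.
- **Grip:** the fingers are stopped on the handle at about 17 mm, and the arm is still.
- **Surroundings:** the pot, the bowl, the bottles and the other things look unmoved in the last pictures.

**Disagreement:** the camera fits put the strainer's rim 4–7 mm lower than the arm's pose does. The gripper partly hides the strainer in the side view. Both figures are within the allowed height.

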